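Pack the microscope bracket and block into their case

TASK

Pack the large L-shaped bracket and the ribbed mounting block into the open grey accessory case so that the lid will close over them: the bracket's foot plate takes up nearly the whole floor of the case, so it must lie flat on the floor with its upright arm pointing up, and the block then sits flat on the foot plate beside the arm, rib up. Set both down gently; do not drop them.

Things in the scene. Friction and masses are not known exactly. Their poses are not given: they have to be found in the camera images.
- case: Open grey plastic case, fixed to the bench. Outside 162 (x) by 112 (y) by 40 mm high; walls and floor 6 mm thick: inside 150 by 100 mm, inner floor 6 mm above the origin. A steel latch sticks out 12 mm from the middle of the -x wall, below the rim. Origin: centre of the underside, on the bench; x along the long side, z up. Yaw within 21 degrees of 0.
- bracket: Large L-shaped aluminium bracket, loose, 0.18 kg, on the bench. Foot plate 126 (x) by 76 (y) by 8 mm; arm 20 (x) by 26 (y) mm rises from the middle of its -x edge, centre at x=-53, y=0, top 72 mm above the origin. Grip the arm across y. Plate clear for the block from x=-43 to +63 mm. Origin: centre of the underside; z up. Yaw within 45 degrees of 0. Lies in the case long side to long side.
- block: Aluminium mounting block, loose, 0.22 kg, standing on the bench: base 80 (x) by 60 (y) by 24 mm high; grip rib on top in the middle, 60 (x) by 22 (y) mm, from 24 to 56 mm above the origin. Grip the rib across y. Origin: centre of the underside; z up. Yaw within 45 degrees of 0. Goes on the clear part of the foot plate, long side along the plate's.
There are look-alikes about, which are no part of the job. What is shaped like the case but blue or orange is not meant.

How it is judged:
On the way:
1. the bracket lies with its foot plate flat on the floor of the case, arm up (x of bracket in the frame of case between -0.025 and 0.025 m and y of bracket in the frame of case between -0.025 and 0.025 m and z of bracket in the frame of case between 0 and 0.013 m and angle between bracket's own z axis and vertical below 0.17 rad), for 0.2 s.
At the end, for the whole second after the job is handed in: Bracket: foot plate flat on the case floor (at most 7 mm above it), within 25 mm of central, arm up within 10 degrees. Block: rib up on the plate (within 5 mm down, 8 mm up of it), level within 10 degrees, within 35 mm of the middle of its clear part along each axis. Both at rest (all of step 1 and x of block in the frame of bracket between -0.025 and 0.045 m and y of block in the frame of bracket between -0.035 and 0.035 m and z of block in the frame of bracket between 0.003 and 0.016 m and angle between block's own z axis and vertical below 0.17 rad and linear speed of each of bracket, block below 0.03 m/s and angular speed of each of bracket, block below 0.3 rad/s); the robot touches nothing.
It fails at once if the bracket is dropped: falling freely for more than about 25 mm (linear speed of bracket above 0.7 m/s and contact force between the fingers and bracket below 0.05 N).
It fails at once if the block is dropped: falling freely for more than about 25 mm (linear speed of block above 0.7 m/s and contact force between the fingers and block below 0.05 N).
It also fails if it takes over 54 s, if anything falls off the work surface, if the arm or the gripper's body presses on something with over 40 N, if the wrist force passes 120 N, or if a joint passes its speed limit or range.

ROBOT

A 6-joint arm with a two-finger parallel gripper is mounted at the origin on the work surface. World frame = base frame: x ahead of the robot, y to its left, z up, the work surface at z = 0. Lengths are in m, angles in rad, forces in N, time in s.
With the tool pointing down it reaches from about 0.375 to 0.9 m from the base axis. Payload 3.1 kg.
Tool frame: the origin (TCP) lies at the centre of the arm's flange, where the gripper is bolted on; the fingertips stand 182 mm ahead of it and the grasp point (between the pads) lies 164 mm ahead of it; z points along the fingers, y is the line along which they close (so a half turn about z gives the same grasp; the last joint's range is limited). The gripper opens to 87 mm and grips with 3 to 60 N. Pads are 19 mm wide; open, the fingers measure 117 mm over their backs; the gripper's body (75 mm by 190 mm) begins 51 mm behind the grasp point.
Start: joints at [0.933, 0.527, 1.433, -0, 1.181, -0.178], TCP at [0.277, 0.56, 0.405] pointing down, gripper open.
Joint ranges: [-3.08, 3.08], [-0.75, 2.2], [0.22, 2.44], [-1.43, 4.57], [0, 2.65], [-2.85, 2.85]. Speed limits (rad/s): [2.79, 2.79, 3.14, 3.14, 3.14, 3.14].

INTERFACE

Orientations are given as a unit quaternion [x, y, z, w].
In Python, from rig import * gives the robot as it stands.
- The arm moves only by the tool move_arm, never from a script. Its argument "commands" is a list that holds one entry, the list of rows, each a list of 6 numbers: the shift along the tool's x, y, z in units of 40 mm (1.0 is 40 mm), then the turn, a rotation vector about the tool's x, y, z in rad. A call has 1 to 12 rows; each row is the pose to reach, as a shift and turn from the pose commanded when the call began, along the tool's axes at that moment; what a row does not reach only later rows make up. A row lasts 1/8 s, in which the tool goes at most 62.5 mm and 10.7 degrees, less where a joint would pass 70% of its speed; a pose out of reach is approached as far as the arm can. A call with a gripper value outside its range is refused whole. "claw" is the closure, from -1 (fully open) to 1 (shut), so that 0 is half open, set as the call begins (left out, the last holds). The fingers move at their own pace and stop on an object; "squeeze" is the grip in N (left out, the last holds). Time passes only in rows, so rows that repeat a pose let the fingers close. It gives the time, the measured TCP pose, the force, the opening and the grip force at its end, in the units of the state.
- get_obs(): the state, without advancing time (a new reading comes with each control period).
- camera(name): name is "scene" or "top" or "wrist"; returns a dict with "pixels" (480x640x3 uint8, blue, green, red), "range_z" (480x640 float32, m along the optical axis (not along the pixel's ray), 0 where there is no reading), "camera_matrix" (3x3 intrinsics, pixels), "extrinsics" (4x4, takes a point from world to camera coordinates). Camera axes: x right, y up, looking along -z (the intrinsics and any distortion apply to the point x, -y, -z); pixel columns grow to the right and rows downward; lengths in m; the calibration is good to about 2 mm. A picture is of the moment at which its call begins.
- hand_in(): hands the job in; it is judged then, once.
The state is a dict: "time": time; "q": joint angles; "joint_velocities": joint speeds; "joint_torque": joint torques, N m; "position": TCP position; "tool_rot": TCP orientation; "ft_force": force on the tool from outside, world axes, zero at the start; "moment": the same for the moment, N m; "grip_width": finger opening in m; "grip_force": force on a finger pad.
Only numpy, scipy, OpenCV 4.12 (cv2) and the standard library are available. Lean on these libraries where they do the work, as an engineer would, in place of code of your own. Each camera call takes 0.05 s, during which the arm holds its last target. There are 200 camera calls.

## Working session

There is one attempt and no reset: what is moved stays moved. The work goes in short steps, Python scripts to look and compute and a tool call to move; the robot and the scene stay as the last step left them, time stands still between calls to the robot, and variables do not carry over. Pictures are saved under pics/ and viewed, at most 10 in all, crops included, and the job is handed in when it is done.

Besides the shell and the picture viewer there is one more tool, called after "Request:" as a command line: name --argument value ..., lists and objects as JSON in quotes. move_arm: Moves the arm, as the interface text tells. Its arguments: {"type":"object","properties":{"commands":{"type":"array","items":{"type":"array","items":{"type":"array","items":{"type":"number"}}}},"claw":{"type":"number"},"squeeze":{"type":"number"}},"required":["commands"]}

```bash
mkdir -p pics
cat > h.py <<'E'
from rig import *
import numpy as np, cv2
from scipy.spatial.transform import Rotation as R
def pts(c):
    K=c["camera_matrix"];z=c["range_z"].astype(float);v,u=np.mgrid[0:480,0:640]
    P=np.stack([(u-K[0,2])/K[0,0]*z,-(v-K[1,2])/K[1,1]*z,-z,np.ones_like(z)],-1)
    W=P@np.linalg.inv(c["extrinsics"]).T
    W[z==0]=np.nan
    return W[...,:3]
E
python3 - <<'E'
from h import *
for n in("top","scene"):
    c=camera(n);cv2.imwrite(f"pics/{n}0.png",c["pixels"]);np.savez(n+"0.npz",**c)
    print(n,np.linalg.inv(c["extrinsics"])[:3].round(3).tolist(),c["camera_matrix"].round(1).tolist(),(c["range_z"]>0).mean())
o=get_obs();print(o)
E
```

```text
top [[0.064, 0.977, -0.204, 0.313], [-0.998, 0.063, -0.015, 0.103], [-0.001, 0.204, 0.979, 1.186]] [[548.4, 0.0, 328.2], [0.0, 548.4, 236.3], [0.0, 0.0, 1.0]] 0.9958658854166667
scene [[0.148, -0.765, 0.627, 1.19], [0.989, 0.112, -0.098, -0.001], [0.005, 0.634, 0.773, 0.837]] [[483.0, 0.0, 315.8], [0.0, 483.0, 240.2], [0.0, 0.0, 1.0]] 0.9959895833333333
{'time': 0.1, 'q': array([ 9.33483683e-01,  5.28390537e-01,  1.43375903e+00, -1.81075673e-05,
        1.18140290e+00, -1.78515534e-01]), 'joint_velocities': array([ 0.00039091, -0.00189612, -0.00125509, -0.00108381,  0.00081291,
        0.00090952]), 'joint_torque': array([-3.43240026e-04, -4.40991390e+01, -1.77148443e+01,  6.34549186e-02,
        5.35195135e-02, -3.10952612e-05]), 'position': array([0.27659536, 0.56012747, 0.4038633 ]), 'tool_rot': array([ 2.27388411e-01,  9.73803651e-01, -9.02827083e-04, -3.81038865e-04]), 'ft_force': array([-0.42623876, -0.33188357, -0.2276058 ]), 'moment': array([-0.04682156, -0.02420879, -0.00545811]), 'grip_force': 0.0, 'grip_width': 0.08679662673694284}
```

View pics/top0.png

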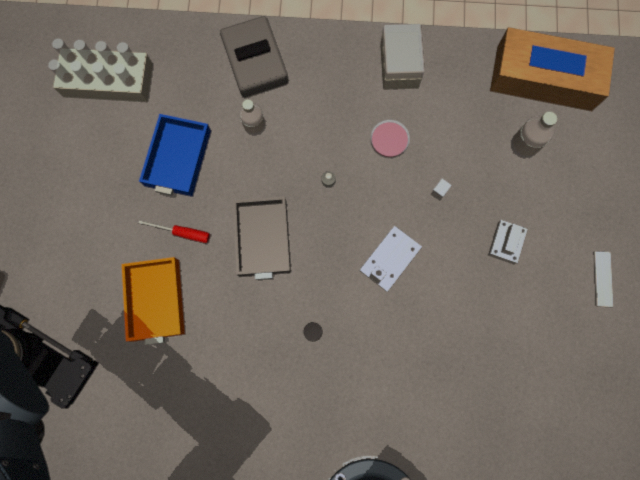

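View pics/scene0.png

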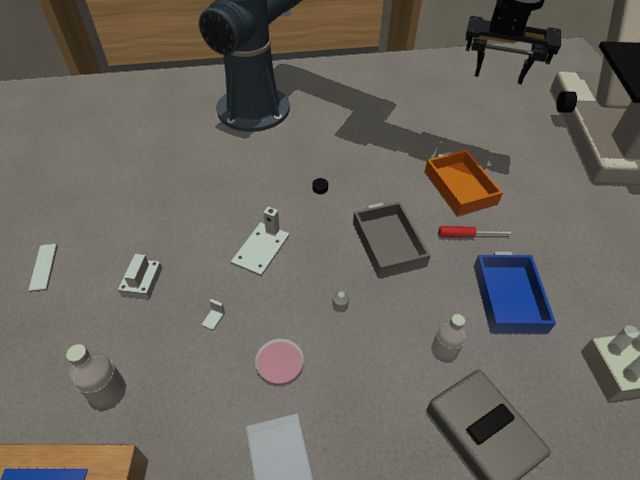

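Top view: case candidates are grey (264,238), blue (175,155), orange (152,300), and I choose the grey one, latch at (264,275). Bracket candidates are the large L (391,258), arm at (377,270), and the small L (442,188); I choose the large one. Block candidates are the ribbed block (509,241), the white bar (603,279) and the box (403,52); I choose the ribbed one.

```bash
cat > m.py <<'E'
from h import *
def onplane(c,px,z):
    K=c["camera_matrix"];T=np.linalg.inv(c["extrinsics"]);px=np.asarray(px,float).reshape(-1,2)
    d=np.c_[(px[:,0]-K[0,2])/K[0,0],-(px[:,1]-K[1,2])/K[1,1],-np.ones(len(px))]@T[:3,:3].T
    o=T[:3,3];return o+d*((z-o[2])/d[:,2])[:,None]
def rect(P):
    (x,y),(w,h),a=cv2.minAreaRect((P[:,:2]*1000).astype(np.float32))
    if w<h: w,h,a=h,w,a+90
    a=(a+90)%180-90
    return np.round([x,y,w,h,a],1)
def near(W,c,r): return np.hypot(W[...,0]-c[0],W[...,1]-c[1])<r
def big(m):
    n,l,s,_=cv2.connectedComponentsWithStats(m.astype(np.uint8));return l==1+np.argmax(s[1:,4])
def P(c,m,z):
    v,u=np.nonzero(m);return onplane(c,np.c_[u,v],z)
E
python3 - <<'E'
from m import *
c=dict(np.load("top0.npz"));W=pts(c);Z=W[...,2];img=c["pixels"].astype(int)
print("bench z",np.nanmedian(Z[380:440,330:560]),np.nanstd(Z[300:340,450:560]))
for n,(u,v) in dict(case=(264,238),br=(391,258),bl=(509,241)).items():
    p=onplane(c,[(u,v)],0)[0];N=near(W,p,.12 if n=="case" else .1)
    if n=="case":
        m=big(N&(Z>.03)&(Z<.05));print(n,rect(P(c,m,.04)),"latch",onplane(c,[(264,275)],.03).round(3))
    if n=="br":
        m=big(N&(img.min(-1)>150));print("plate",m.sum(),rect(P(c,m,.008)));m=big(N&(Z>.06));print("arm",m.sum(),rect(W[m]),W[m].mean(0))
    if n=="bl":
        m=big(N&(Z>.048));print("rib",m.sum(),rect(W[m]),np.nanmax(Z[m]));m=big(N&(Z>.017));print("base",rect(W[m]))
x=np.hstack([cv2.resize(c["pixels"][190:310,350:470],None,fx=3,fy=3),cv2.resize(c["pixels"][180:300,450:570],None,fx=3,fy=3)])
cv2.imwrite("pics/crop.png",x)
E
```

```text
bench z 0.0005952159288720171 0.002303303814157608
case [538.9 262.3 175.4 112.8   8.2] latch [[0.461 0.25  0.03 ]]
plate 1784 [519.  -18.6 124.7  75.  -34.6]
arm 132 [474.8  11.4  25.8  20.2  54.8] [0.47425313 0.01175884 0.07243129]
rib 327 [ 569.5 -270.    61.9   23.2  -16.6] 0.06240218488709437
base [ 569.  -270.1   81.    60.5  -16.2]
```

View pics/crop.png

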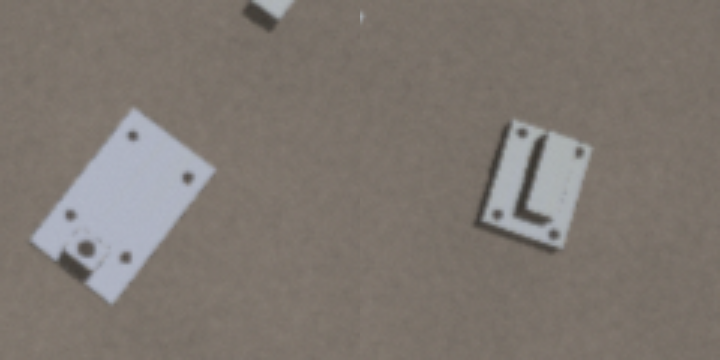

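```bash
cat >> m.py <<'E'
def goto(x,y,z,yaw):  # yaw (deg) of the object's x; tool y along object's y
    o=get_obs();R0=R.from_quat(o["tool_rot"])
    a=np.radians(yaw)
    best=None
    for s in(1,-1):
        yv=s*np.array([-np.sin(a),np.cos(a),0]);zv=np.array([0,0,-1.]);xv=np.cross(yv,zv)
        rv=(R0.inv()*R.from_matrix(np.c_[xv,yv,zv])).as_rotvec()
        if best is None or np.linalg.norm(rv)<np.linalg.norm(best): best=rv
    d=R0.inv().apply(np.array([x,y,z])-o["position"])/.04
    print("row",d.round(3),best.round(3),"t",round(o["time"],2),"pos",o["position"].round(4),"q6",o["q"][5].round(2))
E
python3 - <<'E'
from m import *
c=dict(np.load("top0.npz"));W=pts(c);Z=W[...,2]
N=near(W,(.54,.262),.12);m=big(N&(Z>.03)&(Z<.05)).astype(np.uint8)
m2=cv2.morphologyEx(m,cv2.MORPH_OPEN,np.ones((2,2)))
cn,h=cv2.findContours(m,cv2.RETR_CCOMP,cv2.CHAIN_APPROX_NONE)
i=max((k for k in range(len(cn)) if h[0][k][3]>=0),key=lambda k:cv2.contourArea(cn[k]))
print("inner",rect(onplane(c,cn[i],.04)))
goto(.475,.0115,.36,-34.6)
E
```

```text
inner [544.7 263.1 152.5 103.5   8.2]
row [-10.522 -10.099   1.113] [-0.002 -0.     0.145] t 0.1 pos [0.2766 0.5601 0.4039] q6 -0.18
```

Request:
move_arm --commands '[[[-1,-1,0.1,0,0,0.01],[-2,-2,0.2,0,0,0.03],[-3,-2.9,0.3,0,0,0.04],[-4,-3.8,0.4,0,0,0.06],[-5,-4.8,0.5,0,0,0.07],[-6,-5.8,0.6,0,0,0.08],[-7,-6.7,0.7,0,0,0.1],[-8,-7.7,0.8,0,0,0.11],[-9,-8.6,0.9,0,0,0.12],[-10,-9.6,1.0,0,0,0.14],[-10.52,-10.1,1.1,0,0,0.145],[-10.52,-10.1,1.1,0,0,0.145]]]' --claw -1

```text
time: 1.6
position: [0.4758, 0.0099, 0.3603]
tool_rot: [0.299, 0.954, -0.0, -0.0]
ft_force: [1.1, 0.4, -0.8]
grip_width: 0.087
grip_force: 0.0
```

Run:
```python
from m import *
c=camera("wrist");cv2.imwrite("pics/w1.png",c["pixels"]);W=pts(c);Z=W[...,2]
m=big(near(W,(.475,.0115),.05)&(Z>.06)&(Z<.08));print("arm",m.sum(),rect(W[m]),np.nanmedian(Z[m]))
goto(.475,.0115,.222,-34.6)
```

```text
arm 1150 [475.5  11.8  25.8  20.   55.3] 0.07197330161103438
row [1.000e-03 8.000e-03 3.458e+00] [-0.    -0.002 -0.002] t 1.65 pos [0.475  0.0112 0.3603] q6 -1.18
```

View pics/w1.png

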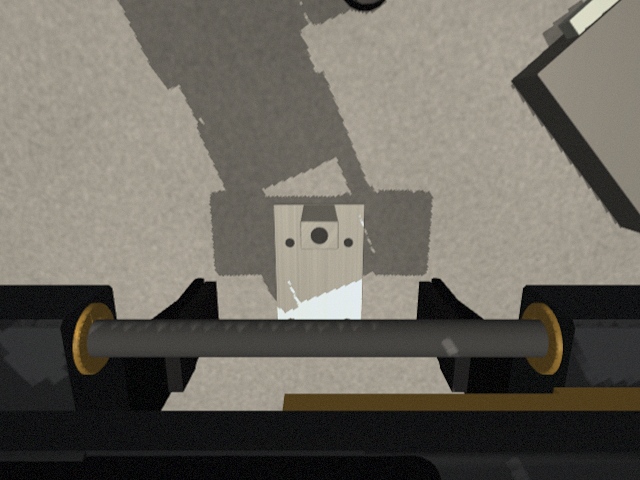

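The wrist view shows the bracket's arm at (319,235), square and centred between the fingers at (200,…) and (440,…). I go straight down.

Request:
move_arm --commands '[[[0,0.01,0.5,0,0,0],[0,0.01,1.2,0,0,0],[0,0.01,1.9,0,0,0],[0,0.01,2.5,0,0,0],[0,0.01,3.0,0,0,0],[0,0.01,3.3,0,0,0],[0,0.01,3.46,0,0,0],[0,0.01,3.46,0,0,0]]]'

```text
time: 2.65
position: [0.4753, 0.0125, 0.2224]
tool_rot: [0.297, 0.955, 0.0, -0.0]
ft_force: [0.8, -0.1, -0.2]
grip_width: 0.087
grip_force: 0.0
```

Request:
move_arm --commands '[[[0,0,0,0,0,0],[0,0,0,0,0,0],[0,0,0,0,0,0],[0,0,0,0,0,0],[0,0,0,0,0,0],[0,0,0,0,0,0]]]' --claw 1 --squeeze 50

```text
time: 3.4
position: [0.4753, 0.0121, 0.2223]
tool_rot: [0.297, 0.955, 0.0, -0.0]
ft_force: [0.8, 0.7, 0.1]
grip_width: 0.0351
grip_force: 0.0
```

Request:
move_arm --commands '[[[0,0,0,0,0,0],[0,0,0,0,0,0],[0,0,0,0,0,0],[0,0,0,0,0,0]]]'

```text
time: 3.9
position: [0.4753, 0.0121, 0.2223]
tool_rot: [0.297, 0.955, -0.0, -0.0]
ft_force: [-0.4, -0.4, -0.1]
grip_width: 0.026
grip_force: 50.0
```

Request:
move_arm --commands '[[[0,0,-0.1,0,0,0],[0,0,-0.3,0,0,0],[0,0,-0.7,0,0,0],[0,0,-1.2,0,0,0],[0,0,-1.7,0,0,0],[0,0,-2.2,0,0,0],[0,0,-2.4,0,0,0],[0,0,-2.5,0,0,0],[0,0,-2.5,0,0,0]]]'

```text
time: 5.03
position: [0.4752, 0.0121, 0.3222]
tool_rot: [0.297, 0.955, -0.0, -0.0]
ft_force: [0.0, 0.0, -1.6]
grip_width: 0.0256
grip_force: 50.0
```

Run:
```python
from m import *
import math
c=camera("wrist");cv2.imwrite("pics/w2.png",c["pixels"]);W=pts(c);o=get_obs();print(o["grip_width"],o["grip_force"],o["ft_force"])
# plate tilt: points in expected plate area
p=o["position"];a=math.radians(-34.6);X=(W[...,:2]-p[:2])@np.array([[math.cos(a),-math.sin(a)],[math.sin(a),math.cos(a)]])
m=(abs(X[...,1])<.034)&(X[...,0]>-.009)&(X[...,0]<.1)&(W[...,2]<.13)&(W[...,2]>.06)
q=np.c_[X[m],W[m][:,2]];A=np.c_[q[:,:2],np.ones(len(q))];s=np.linalg.lstsq(A,q[:,2],rcond=None)[0];print(m.sum(),s,np.std(A@s-q[:,2]))
a=math.radians(8.2);goto(.5447-.053*math.cos(a),.2631-.053*math.sin(a),.325,8.2)
```

```text
0.02556250992580105 49.98624815605581 [-0.21191888  0.42461782 -1.35138632]
4821 [-0.01706225 -0.00097086  0.10870012] 0.002810873966388337
row [ 3.103  5.251 -0.076] [-0.    -0.001 -0.747] t 5.08 pos [0.4751 0.0122 0.3219] q6 -1.18
```

View pics/w2.png

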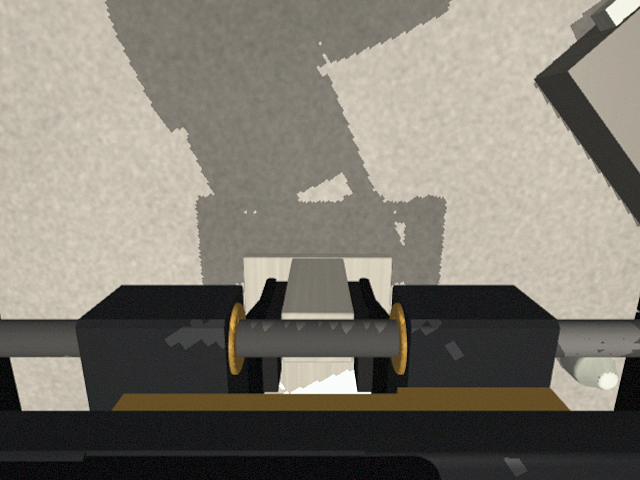

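The bracket is held level (plate across columns 244–391, row 258 on), with its underside about 100 mm up. I carry it over the case.

Request:
move_arm --commands '[[[0.1,0.2,0,0,0,-0.03],[0.4,0.7,0,0,0,-0.1],[0.8,1.3,0,0,0,-0.19],[1.2,2.0,0,0,0,-0.29],[1.6,2.7,0,0,0,-0.39],[2.0,3.4,0,0,0,-0.49],[2.4,4.1,0,0,0,-0.59],[2.75,4.7,0,0,0,-0.67],[3.0,5.1,0,0,0,-0.72],[3.1,5.25,0,0,0,-0.747],[3.1,5.25,0,0,0,-0.747],[3.1,5.25,0,0,0,-0.747]]]'

```text
time: 6.58
position: [0.4925, 0.2546, 0.3222]
tool_rot: [-0.071, 0.997, -0.0, -0.0]
ft_force: [-0.1, 0.1, -2.4]
grip_width: 0.0255
grip_force: 50.0
```

Run:
```python
from m import *
import math
c=camera("top");cv2.imwrite("pics/t2.png",c["pixels"][150:350,150:450]);W=pts(c);Z=W[...,2]
c2=camera("wrist");cv2.imwrite("pics/w3.png",c2["pixels"])
a=math.radians(8.2);print(get_obs()["ft_force"]);goto(.5447-.053*math.cos(a),.2631-.053*math.sin(a),.2285,8.2)
```

```text
[ 0.03825703  0.88747292 -1.47335713]
row [0.004 0.025 2.346] [-0.    -0.    -0.001] t 6.67 pos [0.4926 0.2546 0.3224] q6 -1.44
```

View pics/w3.png

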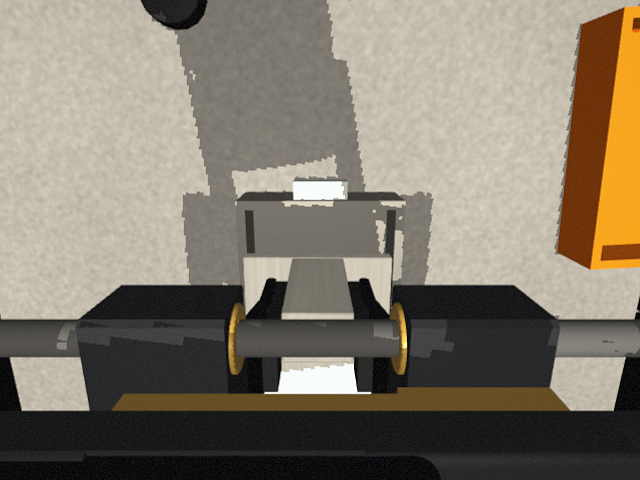

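Case outer wall spans columns 238–404 with the latch at (320,190), and the plate spans 244–391: aligned within about 2 mm. I lower it.

Request:
move_arm --commands '[[[0,0.02,0.2,0,0,0],[0,0.02,0.5,0,0,0],[0,0.02,0.9,0,0,0],[0,0.02,1.2,0,0,0],[0,0.02,1.5,0,0,0],[0,0.02,1.7,0,0,0],[0,0.02,1.9,0,0,0],[0,0.02,2.0,0,0,0],[0,0.02,2.1,0,0,0],[0,0.02,2.2,0,0,0],[0,0.02,2.25,0,0,0],[0,0.02,2.25,0,0,0]]]'

```text
time: 8.18
position: [0.4924, 0.2562, 0.2323]
tool_rot: [-0.072, 0.997, -0.0, -0.0]
ft_force: [0.0, -1.0, -2.6]
grip_width: 0.0255
grip_force: 50.0
```

Request:
move_arm --commands '[[[0,0,0.02,0,0,0],[0,0,0.04,0,0,0],[0,0,0.06,0,0,0],[0,0,0.08,0,0,0],[0,0,0.08,0,0,0]]]'

```text
time: 8.8
position: [0.4924, 0.2562, 0.2291]
tool_rot: [-0.072, 0.997, -0.0, -0.0]
ft_force: [-0.2, 0.6, -1.9]
grip_width: 0.0256
grip_force: 50.0
```

Request:
move_arm --commands '[[[0,0,0.02,0,0,0],[0,0,0.03,0,0,0],[0,0,0.04,0,0,0],[0,0,0.04,0,0,0]]]'

```text
time: 9.3
position: [0.4924, 0.2562, 0.2283]
tool_rot: [-0.072, 0.997, 0.0, 0.0]
ft_force: [-1.6, -0.7, 5.4]
grip_width: 0.0257
grip_force: 50.0
```

Contact with the floor (force +5 N). I release it.

Request:
move_arm --commands '[[[0,0,0,0,0,0],[0,0,0,0,0,0],[0,0,0,0,0,0],[0,0,0,0,0,0],[0,0,0,0,0,0],[0,0,0,0,0,0]]]' --claw -0.4

```text
time: 10.05
position: [0.4924, 0.2562, 0.2275]
tool_rot: [-0.072, 0.997, -0.0, -0.0]
ft_force: [0.5, -0.6, -0.3]
grip_width: 0.0608
grip_force: 0.0
```

Request:
move_arm --commands '[[[0,0,-0.4,0,0,0],[0,0,-1,0,0,0],[0,0,-2,0,0,0],[0,0,-3,0,0,0],[0,0,-3.6,0,0,0],[0,0,-3.6,0,0,0]]]' --claw -1

```text
time: 10.8
position: [0.4928, 0.2564, 0.3745]
tool_rot: [-0.072, 0.997, 0.001, 0.003]
ft_force: [0.2, 0.1, -0.1]
grip_width: 0.0871
grip_force: 0.0
```

Run:
```python
from m import *
goto(.5692,-.2701,.35,-16.4)
```

```text
row [-7.00e-03 -1.33e+01  6.01e-01] [0.002 0.006 0.43 ] t 10.8 pos [0.4928 0.2564 0.3745] q6 -1.44
```

Request:
move_arm --commands '[[[0,-0.6,0,0,0,0.02],[0,-1.8,0.1,0,0,0.06],[0,-3.1,0.15,0,0,0.1],[0,-4.4,0.2,0,0,0.14],[0,-5.7,0.25,0,0,0.18],[0,-7.0,0.3,0,0,0.22],[0,-8.3,0.35,0,0,0.27],[0,-9.6,0.4,0,0,0.31],[0,-10.9,0.5,0,0,0.35],[0,-12.1,0.6,0,0,0.39],[0,-13.0,0.6,0,0,0.42],[0,-13.3,0.6,0,0,0.43]]]'

```text
time: 12.3
position: [0.568, -0.2723, 0.3462]
tool_rot: [0.144, 0.99, 0.0, -0.001]
ft_force: [0.4, 0.1, -0.8]
grip_width: 0.0872
grip_force: 0.0
```

Request:
move_arm --commands '[[[0,0,0,0,0,0],[0,0,0,0,0,0]]]'

```text
time: 12.55
position: [0.568, -0.2686, 0.3472]
tool_rot: [0.142, 0.99, 0.001, -0.001]
ft_force: [-0.3, 0.8, -0.7]
grip_width: 0.0875
grip_force: 0.0
```

Run:
```python
from m import *
c=camera("wrist");cv2.imwrite("pics/w4.png",c["pixels"]);W=pts(c);Z=W[...,2]
m=big(near(W,(.5692,-.2701),.06)&(Z>.048)&(Z<.066));print("rib",m.sum(),rect(W[m]),np.nanmedian(Z[m]))
t=camera("top");W=pts(t);Z=W[...,2]
m=big(near(W,(.4924,.2562),.05)&(Z>.07)&(Z<.09));print("arm",m.sum(),rect(W[m]),W[m].mean(0))
m=big(near(W,(.545,.263),.09)&(t["pixels"].min(-1)>140));print("plate",rect(P(t,m,.014)))
goto(.5692,-.2701,.211,-16.4)
```

```text
rib 2655 [ 569.9 -270.1   60.1   21.9  -16.1] 0.05596832238571681
arm 132 [492.1 255.8  25.3  20.6 -84.1] [0.49178971 0.25583231 0.07830226]
plate [545.8 264.4 127.3  77.6   8. ]
row [-0.036 -0.029  3.413] [ 0.001 -0.001  0.001] t 12.65 pos [ 0.5682 -0.2687  0.3475] q6 -1.91
```

View pics/w4.png

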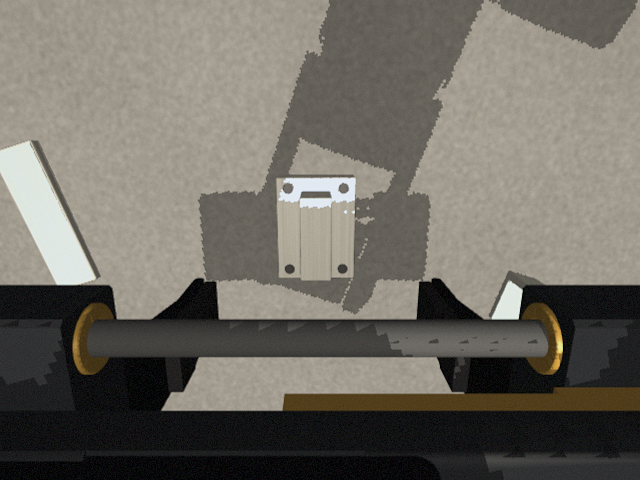

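The bracket sits centred and flat in the case. In the wrist view the block's rib is at columns 302–331, centred between the fingers. I descend and grip.

Request:
move_arm --commands '[[[-0.04,-0.03,0.5,0,0,0],[-0.04,-0.03,1.2,0,0,0],[-0.04,-0.03,1.9,0,0,0],[-0.04,-0.03,2.5,0,0,0],[-0.04,-0.03,3.0,0,0,0],[-0.04,-0.03,3.3,0,0,0],[-0.04,-0.03,3.4,0,0,0],[-0.04,-0.03,3.4,0,0,0]]]'

```text
time: 13.65
position: [0.5697, -0.2721, 0.2118]
tool_rot: [0.143, 0.99, -0.0, 0.0]
ft_force: [-0.1, -0.0, 0.7]
grip_width: 0.0868
grip_force: 0.0
```

Request:
move_arm --commands '[[[0,0,0,0,0,0],[0,0,0,0,0,0],[0,0,0,0,0,0],[0,0,0,0,0,0],[0,0,0,0,0,0],[0,0,0,0,0,0],[0,0,0,0,0,0],[0,0,0,0,0,0],[0,0,0,0,0,0],[0,0,0,0,0,0]]]' --claw 1 --squeeze 50

```text
time: 14.9
position: [0.5695, -0.2719, 0.2115]
tool_rot: [0.143, 0.99, 0.0, -0.0]
ft_force: [0.8, 0.9, 0.5]
grip_width: 0.0215
grip_force: 50.0
```

Request:
move_arm --commands '[[[0,0,-0.1,0,0,0],[0,0,-0.3,0,0,0],[0,0,-0.7,0,0,0],[0,0,-1.2,0,0,0],[0,0,-1.8,0,0,0],[0,0,-2.4,0,0,0],[0,0,-2.8,0,0,0],[0,0,-3.0,0,0,0],[0,0,-3.0,0,0,0]]]'

```text
time: 16.02
position: [0.5695, -0.272, 0.332]
tool_rot: [0.143, 0.99, -0.0, 0.0]
ft_force: [0.4, -0.2, -1.7]
grip_width: 0.0217
grip_force: 50.0
```

Run:
```python
from m import *
goto(.5552,.2650,.331,8.1)
```

```text
row [ 4.14  12.775  0.019] [-0.     0.001 -0.428] t 16.02 pos [ 0.5695 -0.272   0.332 ] q6 -1.91
```

Request:
move_arm --commands '[[[0.15,0.4,0,0,0,-0.01],[0.4,1.2,0,0,0,-0.04],[0.8,2.4,0,0,0,-0.08],[1.2,3.7,0,0,0,-0.12],[1.6,5.0,0,0,0,-0.17],[2.05,6.3,0,0,0,-0.21],[2.45,7.6,0,0,0,-0.25],[2.9,8.9,0,0,0,-0.3],[3.3,10.2,0,0,0,-0.34],[3.7,11.4,0,0,0,-0.38],[4.0,12.3,0,0,0,-0.41],[4.14,12.78,0,0,0,-0.428]]]'

```text
time: 17.52
position: [0.5537, 0.2677, 0.3305]
tool_rot: [-0.072, 0.997, -0.0, -0.001]
ft_force: [-0.3, -0.0, -1.2]
grip_width: 0.0218
grip_force: 50.0
```

Request:
move_arm --commands '[[[0,0,0,0,0,0],[0,0,0,0,0,0],[0,0,0,0,0,0]]]'

```text
time: 17.9
position: [0.5556, 0.2637, 0.3315]
tool_rot: [-0.069, 0.998, -0.0, -0.0]
ft_force: [-0.0, 0.3, -1.3]
grip_width: 0.0215
grip_force: 50.0
```

Run:
```python
from m import *
c=camera("wrist");cv2.imwrite("pics/w5.png",c["pixels"])
o=get_obs();print(o["grip_width"],o["ft_force"]);goto(.5552,.2650,.2255,8.1)
```

```text
0.022008885342387683 [-0.00998201 -0.65473877 -1.75970825]
row [0.005 0.033 2.651] [-0.    -0.    -0.002] t 17.95 pos [0.5556 0.2638 0.3315] q6 -1.45
```

View pics/w5.png

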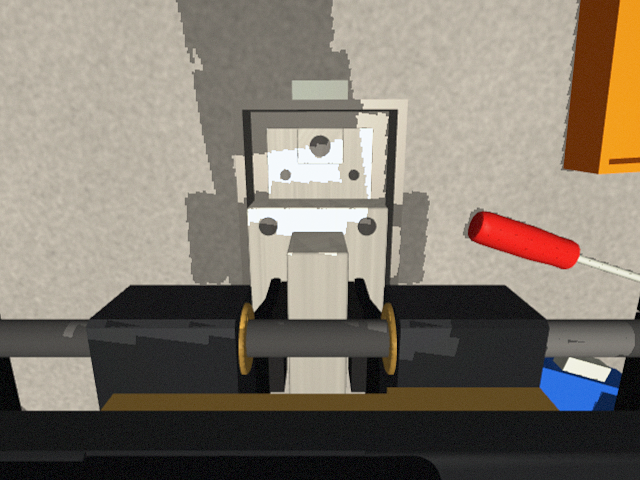

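The bracket's arm at (320,147) and the block (columns 247–389) line up. I lower it slowly.

Request:
move_arm --commands '[[[0,0.03,0.2,0,0,0],[0,0.03,0.6,0,0,0],[0,0.03,1.0,0,0,0],[0,0.03,1.4,0,0,0],[0,0.03,1.7,0,0,0],[0,0.03,2.0,0,0,0],[0,0.03,2.2,0,0,0],[0,0.03,2.35,0,0,0],[0,0.03,2.45,0,0,0],[0,0.03,2.55,0,0,0],[0,0.03,2.6,0,0,0],[0,0.03,2.6,0,0,0]]]'

```text
time: 19.45
position: [0.5551, 0.2664, 0.2275]
tool_rot: [-0.071, 0.998, 0.0, 0.0]
ft_force: [-0.6, 0.6, -2.5]
grip_width: 0.0218
grip_force: 50.0
```

Request:
move_arm --commands '[[[0,0,0.02,0,0,0],[0,0,0.03,0,0,0],[0,0,0.04,0,0,0],[0,0,0.05,0,0,0],[0,0,0.05,0,0,0]]]'

```text
time: 20.08
position: [0.5551, 0.2664, 0.2255]
tool_rot: [-0.071, 0.998, -0.0, 0.0]
ft_force: [0.1, 0.0, -2.3]
grip_width: 0.0218
grip_force: 50.0
```

Request:
move_arm --commands '[[[0,0,0.02,0,0,0],[0,0,0.03,0,0,0],[0,0,0.04,0,0,0],[0,0,0.04,0,0,0]]]'

```text
time: 20.58
position: [0.5551, 0.2664, 0.2255]
tool_rot: [-0.071, 0.998, -0.0, 0.0]
ft_force: [-2.6, -1.1, 7.6]
grip_width: 0.0216
grip_force: 50.0
```

Request:
move_arm --commands '[[[0,0,0,0,0,0],[0,0,0,0,0,0],[0,0,0,0,0,0],[0,0,0,0,0,0],[0,0,0,0,0,0]]]' --claw 0

```text
time: 21.2
position: [0.5551, 0.2664, 0.2238]
tool_rot: [-0.071, 0.998, -0.0, -0.0]
ft_force: [-0.0, 0.7, 0.0]
grip_width: 0.0429
grip_force: 0.0
```

Request:
move_arm --commands '[[[0,0,-0.3,0,0,0],[0,0,-0.8,0,0,0],[0,0,-1.6,0,0,0],[0,0,-2.6,0,0,0],[0,0,-3.4,0,0,0],[0,0,-3.6,0,0,0],[-2,0,-3.6,0,0,0],[-3,0,-3.6,0,0,0],[-3,0,-3.6,0,0,0],[-3,0,-3.6,0,0,0]]]'

```text
time: 22.45
position: [0.673, 0.283, 0.3661]
tool_rot: [-0.07, 0.998, -0.0, -0.002]
ft_force: [-0.8, -0.1, -1.2]
grip_width: 0.0433
grip_force: 0.0
```

Run:
```python
from m import *
c=camera("scene");cv2.imwrite("pics/s2.png",cv2.resize(c["pixels"][170:300,320:460],None,fx=4,fy=4))
W=pts(c);Z=W[...,2]
m=big(near(W,(.555,.265),.045)&(Z>.06)&(Z<.08)&(near(W,(.492,.256),.02)==0));print("rib",rect(W[m]),np.nanmedian(Z[m]))
m=big(near(W,(.492,.256),.03)&(Z>.073));print("arm",rect(W[m]),np.nanmedian(Z[m]));print(get_obs()["position"],get_obs()["ft_force"])
```

```text
rib [557.4 258.3  63.5  21.3  19.2] 0.0695889137608906
arm [495.2 245.   21.2  10.6  14.1] 0.07750710796945548
[0.67259419 0.28318042 0.36660658] [-0.57470401 -0.07417477 -0.17553958]
```

View pics/s2.png

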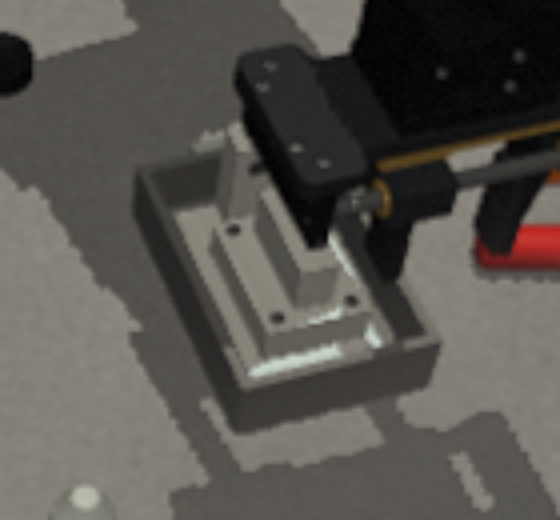

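The crop shows the block flat on the foot plate, with the rib at (300,250), the bracket's arm at (240,175), and both inside the case. The gripper is clear above them. Rib top (0.070 m) and arm top (0.0775 m) match the expected heights.

```bash
python3 -c "
from rig import *
print(hand_in())"
```

```text
the job is handed in; nothing more can be done
None
```

The job is handed in: the bracket lies flat in the grey case with its arm up, the block sits rib up on the foot plate beside it, and the gripper is clear; `hand_in()` returned no verdict.

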